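# Put the stationery back in its fitted organiser

## Task

Tidy the desk organiser: set the stapler, the tape dispenser, the rubber stamp and the glue stick upright in the bays cut to fit them, each resting fully down on the felt floor of its own bay. Somebody has left the stapler in the tape dispenser's wider bay, so it must move to its own narrower bay before the dispenser can go home; leave everything released and standing still.

Things in the scene. Friction and masses are not known exactly. Their poses are not given: they have to be found in the camera images.
- stapler: Black desk stapler, 42 x 153 mm and 60 mm high, 0.24 kg. Origin: centre of its underside; long axis y, up z. Its base is 38 x 150 mm; the upper arm, 36 mm wide in x and from 30 to 60 mm above the underside, runs the whole length and does not move; grasp it across x near the middle. At the start it sits upright on the floor of the wide tape dispenser bay, along the bay. In its own bay it may point either way.
- tape_dispenser: Black weighted tape dispenser with a pale roll, 52 x 151 mm and 74 mm high, 0.46 kg. Origin: centre of its underside; long axis y, up z. Over y = -10 to +45 mm two upright cheeks, 40 mm apart over their outer faces (x = -20 and +20 mm), rise from the base to 52 mm above the underside: grasp them across x at y = +16 mm. Below 12 mm there the base is the full 52 mm wide. In its bay it may point either way. Starts standing on the desk.
- rubber_stamp: Wooden hand stamp, 74 mm high, 0.07 kg. Origin: centre of its underside; up z. Base block 26 mm (x) by 60 mm (y) by 16 mm high; above it a turned round handle on the axis, about 24 mm thick between 40 and 72 mm above the underside. Starts standing on the desk; may face either way in its bay.
- glue_stick: White and red glue stick standing on its end, 27 mm diameter, 90 mm high, 0.035 kg. Origin: centre of its underside, z up along its axis. Starts standing on the desk.
- stapler_bay (a point): Centre of the felt floor of the stapler's bay: a narrow trough 168 mm (x) by 52 mm (y), 10 mm deep, in the middle of a bamboo desk-organiser module fixed to the desk, 182 x 88 mm and 26 mm high, long side along its x; x points away from the user's edge (roughly world +x, at most 0.07 rad off). Site axes are the module's; the floor is 16 mm above the desk.
- tape_bay (a point): Centre of the felt floor of the tape dispenser's bay: a wide trough 168 mm (x) by 67 mm (y), 10 mm deep, in the middle of a bamboo desk-organiser module fixed to the desk, 182 x 88 mm and 26 mm high, long side along its x; x points away from the user's edge (roughly world +x, at most 0.07 rad off). Floor 16 mm above the desk. The stapler lies in it at the start.
- stamp_bay (a point): Centre of the felt floor of the stamp's bay: a rectangular recess 41 mm (x) by 75 mm (y), 10 mm deep, 62 mm toward the user from the middle of a bamboo desk-organiser module fixed to the desk, 182 x 88 mm and 26 mm high, long side along its x; x points away from the user's edge (roughly world +x, at most 0.07 rad off); behind it in the same module an ink pad lies fixed, its top 36 mm above the desk. Floor 16 mm above the desk.
- glue_bay (a point): Centre of the felt floor of the glue stick's bay: a round well 40 mm in diameter, 18 mm deep, 45 mm toward the user from the middle of a bamboo desk-organiser module fixed to the desk, 182 x 88 mm and 26 mm high, long side along its x; x points away from the user's edge (roughly world +x, at most 0.07 rad off); behind it a block of yellow notes lies fixed, its top 31 mm above the desk. Floor 8 mm above the desk.
Not all that is in view belongs to the job. Several things look just like the glue_stick: the one meant starts farthest to the robot's left.

How it is judged (in metres and radians):
At the end, for the whole second after the job is handed in: Each of the stapler, tape dispenser, rubber stamp and glue stick is at rest in its own bay: within 12 mm of the bay's centre, its underside within 4 mm of the felt floor, upright within 0.09 rad, and (glue stick apart) lined up with the bay within 0.3 rad, either way round (horizontal distance between stapler and stapler_bay below 0.012 m and z of stapler in the frame of stapler_bay between -0.004 and 0.004 m and angle between each of stapler, tape_dispenser, rubber_stamp, glue_stick's own z axis and vertical below 0.09 rad and linear speed of each of stapler, tape_dispenser, rubber_stamp, glue_stick below 0.01 m/s and angular speed of each of stapler, tape_dispenser, rubber_stamp, glue_stick below 0.1 rad/s and angle between the y axis of stapler and the x axis of stapler_bay, either way round below 0.3 rad and horizontal distance between tape_dispenser and tape_bay below 0.012 m and z of tape_dispenser in the frame of tape_bay between -0.004 and 0.004 m and angle between the y axis of tape_dispenser and the x axis of tape_bay, either way round below 0.3 rad and horizontal distance between rubber_stamp and stamp_bay below 0.012 m and z of rubber_stamp in the frame of stamp_bay between -0.004 and 0.004 m and angle between the y axis of rubber_stamp and the y axis of stamp_bay, either way round below 0.3 rad and horizontal distance between glue_stick and glue_bay below 0.012 m and z of glue_stick in the frame of glue_bay between -0.004 and 0.004 m); the robot touches nothing.
It also fails if it takes over 93 s, if anything falls off the work surface, if the arm or the gripper's body presses on something with over 40 N, if the wrist force passes 120 N, or if a joint passes its speed limit or range.

## Robot

A 6-joint arm with a two-finger parallel gripper is mounted at the origin on the work surface; the furniture and walls round the work are solid. World frame = base frame: x ahead of the robot, y to its left, z up, the work surface at z = 0. Lengths are in mm, angles in rad, forces in N, time in s.
With the tool pointing down it reaches from about 350 to 925 mm from the base axis. Payload 6.4 kg.
Tool frame: the origin (TCP) lies midway between the tips of the shut fingers; the grasp point (between the pads) lies 19 mm behind it; z points along the fingers, y is the line along which they close (so a half turn about z gives the same grasp; the last joint's range is limited). The gripper opens to 85 mm and grips with 20 to 120 N. Pads are 22 mm wide; open, the fingers measure 114 mm over their backs; the gripper's body (76 mm by 85 mm) begins 54 mm behind the grasp point. The pads swing forward as they close: fully open they stand 13 mm farther back than shut.
Start: joints at [1.106, 0.245, 1.558, -0, 1.339, -0.174], TCP at [186.364, 622.722, 231.29] pointing down, gripper open.
Joint ranges: [-3.13, 3.13], [-1.02, 2.26], [0.13, 2.54], [-0.95, 4.09], [0.21, 2.88], [-2.74, 2.74]. Speed limits (rad/s): [2.57, 2.57, 3.14, 3.14, 3.14, 3.14].

## Interface

Orientations are given as a rotation vector (axis times angle).
In Python, from plant import bot, cams, job gives the robot as it stands.
- The arm moves only by the tool play_rows, never from a script. Its argument "deltas" is a list of rows, each an object of numbers: "gripper": the closure, from -1 (fully open) to 1 (shut); "dx", "dy", "dz": the shift along the tool's x, y, z as a fraction of full scale; "turn": the turn about the tool's z as a fraction of full scale. In form: [{"gripper": .., "dx": .., "dy": .., "dz": .., "turn": ..}, ...]. A call has 1 to 5 rows; each row is the pose to reach, as a shift and turn from the pose commanded when the call began, along the tool's axes at that moment, turning the shorter way round; what a row does not reach only later rows make up. Full scale, the value 1, is 0.6 m for a shift and 180 degrees for a turn. A row lasts 1/10 s, in which the tool goes at most 50 mm and 8.59 degrees, less where a joint would pass 70% of its speed; a pose out of reach is approached as far as the arm can. A call with a number of a shift or a turn outside -1 to 1 is refused whole. A call with a gripper value outside its range is refused whole. The fingers move at their own pace and stop on an object; the grip force is fixed at half the most. Time passes only in rows, so rows that repeat a pose let the fingers close. It gives the time, the measured TCP pose, the force, the opening and the grip force at its end, in the units of the state.
- bot.read_state(): the state, without advancing time (a new reading comes with each control period).
- cams.snapshot(name): name is "scene" or "top" or "wrist"; returns the picture (400x640x3 uint8, red, green, blue); there is no depth.
- cams.calibration(name): a dict with "K" (3x3 intrinsics, pixels), "dist_coeffs" ([k1, k2, p1, p2, k3] as OpenCV has them; the pictures are not rectified), "rvec" (rotation vector, rad) and "tvec" (3), from world to camera coordinates, as OpenCV has them. Camera axes: x right, y down, z forward; pixel columns grow to the right and rows downward; lengths in mm; the calibration is good to about 2 mm. A picture is of the moment at which its call begins: read the wrist's pose just before it. calibration takes no time and is no camera call; for the wrist camera it gives the pose at the moment of the call.
- job.close_job(): hands the job in; it is judged then, once.
The state is a dict: "clock": time; "joints": joint angles; "joint_vel": joint speeds; "joint_efforts": joint torques, N m; "position": TCP position; "orientation": TCP orientation; "force": force on the tool from outside, world axes, zero at the start; "moment": the same for the moment, N m; "width": opening from 0.0 (shut) to 1.0 (fully open); "gripper_force": force on a finger pad.
Only numpy, scipy, OpenCV 4.12 (cv2) and the standard library are available. Lean on these libraries where they do the work, as an engineer would, in place of code of your own. Each camera call takes 0.05 s, during which the arm holds its last target. There are 200 camera calls.

## Working session

There is one attempt and no reset: what is moved stays moved. The work goes in short steps, Python scripts to look and compute and a tool call to move; the robot and the scene stay as the last step left them, time stands still between calls to the robot, and variables do not carry over. Pictures are saved under pics/ and viewed, at most 14 in all, crops included, and the job is handed in when it is done.

Besides the shell and the picture viewer there is one more tool, called after "Request:" as name(argument=value, ...), one argument or row to a line, values as JSON. play_rows: Moves the arm, as the interface text tells. Its arguments: {"type":"object","properties":{"deltas":{"type":"array","items":{"type":"object","properties":{"gripper":{"type":"number"},"dx":{"type":"number"},"dy":{"type":"number"},"dz":{"type":"number"},"turn":{"type":"number"}}}}},"required":["deltas"]}

```bash
ls; mkdir -p pics
cat > h.py <<'E'
import numpy as np, cv2
from plant import bot, cams, job
def snap(n,f=None):
    im=cams.snapshot(n)[:,:,::-1].copy()
    if f: cv2.imwrite('pics/'+f,im)
    return im
def cal(n):
    c=cams.calibration(n); return [np.array(c[k],float) for k in('K','dist_coeffs','rvec','tvec')]
def ray(c,px,z):
    K,d,r,t=c; p=cv2.undistortPoints(np.array(px,float).reshape(-1,1,2),K,d).reshape(-1,2)
    R=cv2.Rodrigues(r)[0]; o=-R.T@t.ravel(); v=np.c_[p,np.ones(len(p))]@R
    return o+v*((z-o[2])/v[:,2])[:,None]
def proj(c,P):
    K,d,r,t=c; return cv2.projectPoints(np.array(P,float).reshape(-1,1,3),r,t,K,d)[0].reshape(-1,2)
E
python3 - <<'E'
from h import *
for n in('top','scene','wrist'): snap(n,n+'0.png')
s=bot.read_state(); print(s)
for n in('top','scene'):
    c=cal(n); R=cv2.Rodrigues(c[2])[0]; print(n,-R.T@c[3].ravel())
E
```

```text
pics
{'clock': 0.15, 'joints': array([ 1.10587506e+00,  2.45656186e-01,  1.55874730e+00, -1.97085830e-05,
        1.33872389e+00, -1.74089066e-01]), 'joint_vel': array([-0.00172072, -0.00097675, -0.00432425, -0.00084101, -0.00069995,
        0.00071021]), 'joint_efforts': array([ 1.88009668e-03, -4.29990542e+01, -3.26550972e+01, -8.44774354e-05,
        3.58262972e-03,  1.36145559e-05]), 'position': array([186.17958807, 622.30739349, 230.42469667]), 'orientation': array([-4.55155410e-01, -3.10797659e+00,  2.29785164e-03]), 'force': array([ 0.0468804 ,  0.15997044, -0.1997224 ]), 'moment': array([ 0.03059519, -0.05009985,  0.00121731]), 'gripper_force': 0.0, 'width': 0.999845022052023}
top [ 336.49990824  -52.66155179 1101.80520459]
scene [ 167.38982894 -549.55470823  759.81847794]
```

View pics/top0.png

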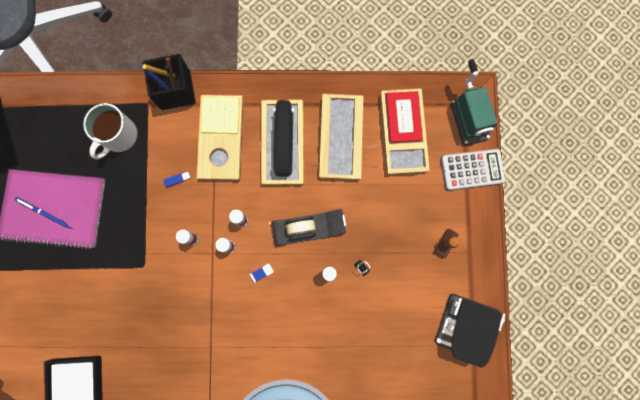

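View pics/scene0.png

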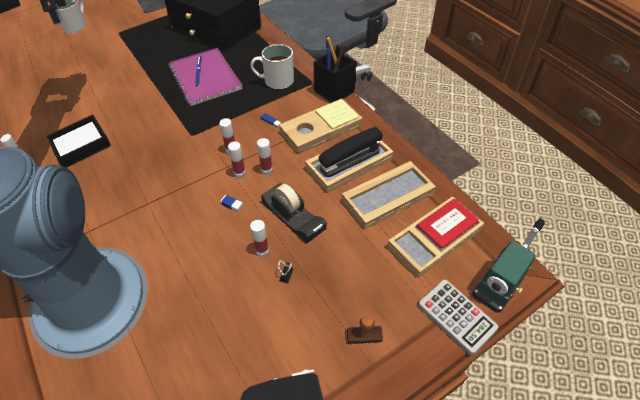

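The top view shows the organiser modules at (220,138) glue, (282,142) tape with the stapler in it, (341,137) stapler and (405,132) stamp. The dispenser is at (308,228) and the stamp at (447,243). The glue stick candidates are at (185,237), (224,246), (237,217) and (330,274). Robot-left is image-left, so (185,237) fits, but I still have to check the white thing at the scene's left edge (8,142).

```bash
cat > m.py <<'E'
from h import *
c=cal('top'); sc=cal('scene'); im=cv2.imread('pics/top0.png'); s=cv2.imread('pics/scene0.png')
hsv=cv2.cvtColor(im,cv2.COLOR_BGR2HSV)
print('edge thing z0/z90',ray(sc,[(8,142)],0).round(),ray(sc,[(8,142)],90).round())
print('candidates top z90',ray(c,[(183,237),(222,246),(235,217),(329,273)],90).round())
for p in [(152,45),(262,135),(323,160),(383,203),(395,98)]: pass
def rect(mask,z,name,roi,k=3):
    x0,y0,x1,y1=roi; m=np.zeros_like(mask); m[y0:y1,x0:x1]=mask[y0:y1,x0:x1]
    m=cv2.morphologyEx(m,cv2.MORPH_OPEN,np.ones((k,k)))
    cs=cv2.findContours(m,0,1)[0]
    if not cs: print(name,'none');return
    q=max(cs,key=cv2.contourArea).reshape(-1,2)
    P=ray(c,q,z)[:,:2].astype(np.float32); r=cv2.minAreaRect(P)
    b=cv2.boxPoints(r); e=[b[1]-b[0],b[2]-b[1]]; L=max(e,key=np.linalg.norm)
    print(name,'c',np.round(r[0],1),'dims',np.round(sorted(r[1]),1),'ang',round(float(np.arctan(L[1]/L[0])),3), 'meanpx',q.mean(0).round())
H,S,V=[hsv[:,:,i].astype(int) for i in range(3)]
wood=((H>=14)&(H<=32)&(S>50)&(V>130)).astype(np.uint8)*255
rect(wood,26,'glue mod',(193,88,248,186)); rect(wood,26,'tape mod',(255,92,309,190))
rect(wood,26,'stap mod',(314,88,369,186)); rect(wood,26,'stamp mod',(376,84,434,180))
gray=((S<45)&(V>60)&(V<215)).astype(np.uint8)*255
rect(gray,16,'stapler felt',(314,88,369,186)); rect(gray,16,'stamp felt',(384,144,434,175)); rect(gray,16,'tape felt',(258,92,306,190))
rect(gray,8,'glue felt',(205,145,235,172))
dark=((V<75)).astype(np.uint8)*255
rect(dark,60,'stapler',(258,92,306,186)); rect(dark,12,'disp',(262,200,355,255)); rect(((V<90)).astype(np.uint8)*255,16,'stamp',(425,222,470,262))
st=im[195:300,160:350]; cv2.imwrite('pics/a.png',cv2.resize(st,None,fx=4,fy=4,interpolation=2))
b=np.vstack([cv2.resize(s[100:280,0:320],(640,360)) if 0 else s[100:280,0:320]])
cv2.imwrite('pics/b.png',cv2.resize(b,None,fx=2.5,fy=2.5,interpolation=2))
mm=im[80:270,190:480]; cv2.imwrite('pics/c.png',cv2.resize(mm,None,fx=2.75,fy=2.75,interpolation=2))
E
python3 m.py
```

```text
edge thing z0/z90 [[-69. 565.   0.]] [[-41. 433.  90.]]
candidates top z90 [[404. 197.  90.]
 [386. 120.  90.]
 [443.  96.  90.]
 [334. -88.  90.]]
glue mod c [622.7 141.3] dims [ 92.3 184.8] ang -0.021 meanpx [220. 137.]
tape mod c [611.5   7.9] dims [ 89.9 184. ] ang 0.012 meanpx [282. 144.]
stap mod c [ 624.  -117.3] dims [ 90.6 185. ] ang -0.04 meanpx [341. 137.]
stamp mod c [ 636.  -254.2] dims [ 90.9 184.8] ang 0.059 meanpx [404. 131.]
stapler felt c [ 626.  -118.1] dims [ 50.7 165.7] ang -0.042 meanpx [341. 136.]
stamp felt c [ 576.2 -259.4] dims [37.7 72.3] ang -1.508 meanpx [407. 159.]
tape felt c [613.5   8.6] dims [ 64.7 163.9] ang 0.01 meanpx [282. 145.]
glue felt c [580.6 144.6] dims [33.  34.6] ang 1.569 meanpx [219. 157.]
stapler c [609.7   5.2] dims [ 38.  159.2] ang -0.018 meanpx [283. 139.]
disp c [409.9 -28.3] dims [22.7 65.9] ang 1.488 meanpx [298. 236.]
stamp c [ 393.2 -333.7] dims [22.9 38.1] ang -0.549 meanpx [443. 244.]
```

View pics/c.png

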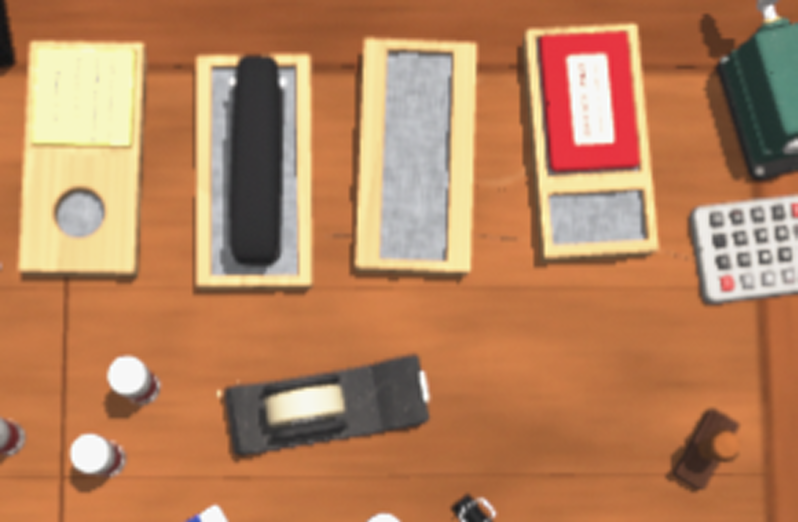

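View pics/b.png

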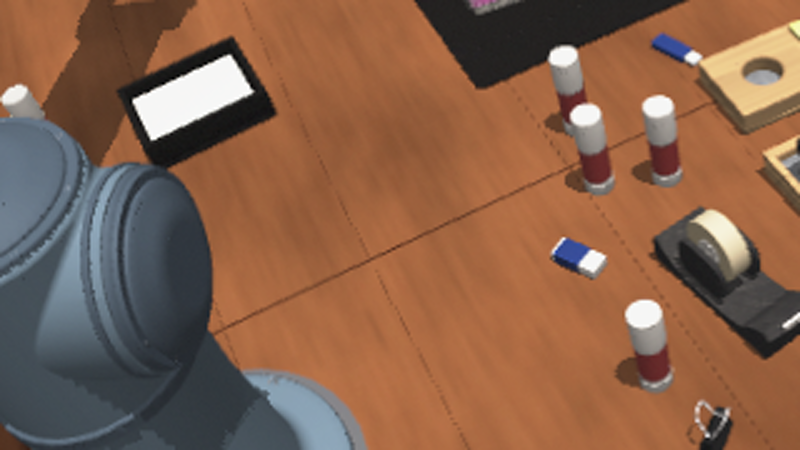

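The crop shows the four modules clearly, the dispenser's roll end to the left at (305,405), and the stamp turned diagonally at (705,450). The scene crop also has a white object behind the arm at (17,98) that could be a fifth stick, so I'm checking the wrist view.

View pics/wrist0.png

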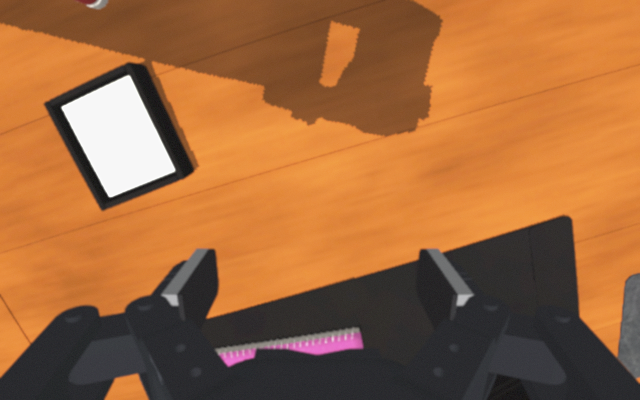

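Run:
```python
from h import *
c=cal('wrist');R=cv2.Rodrigues(c[2])[0];print('wristcam',(-R.T@c[3].ravel()).round(1));print(R.round(3))
print(ray(c,[(0,0),(640,0),(0,400),(640,400),(320,200)],0).round())
t=cv2.Rodrigues(bot.read_state()['orientation'])[0];print(t.round(3))
print('edge point in top',proj(cal('top'),[(-41,433,90),(-20,330,160)]).round())
print(ray(cal('scene'),[(8,142)],150).round())
```

```text
wristcam [118.  643.4 372.5]
[[ 0.287  0.958 -0.001]
 [ 0.92  -0.275  0.28 ]
 [ 0.268 -0.081 -0.96 ]]
[[ -80.  349.    0.]
 [ 116. 1004.   -0.]
 [ 406.   33.    0.]
 [ 697. 1004.    0.]
 [ 232.  613.    0.]]
[[-0.958  0.287 -0.001]
 [ 0.287  0.958 -0.001]
 [ 0.    -0.002 -1.   ]]
edge point in top [[ 52. 474.]
 [ 91. 478.]]
[[-23. 345. 150.]]
```

The wrist view shows a red and white end at (95,3), so there is a fifth stick out to the far left. I'm moving the wrist camera toward it to confirm.

Request:
play_rows(
  deltas=[
    {"gripper":-1,"dx":0.1,"dy":-0.2,"dz":0,"turn":0},
    {"gripper":-1,"dx":0.1,"dy":-0.2,"dz":0,"turn":0},
    {"gripper":-1,"dx":0.1,"dy":-0.2,"dz":0,"turn":0},
    {"gripper":-1,"dx":0.1,"dy":-0.2,"dz":0,"turn":0},
    {"gripper":-1,"dx":0.1,"dy":-0.2,"dz":0,"turn":0},
  ],
)

```text
clock: 0.65
position: [94.2, 524.9, 231.4]
orientation: [0.454, 3.108, 0.001]
force: [0.1, -0.4, 0.8]
width: 1.0
gripper_force: 0.0
```

Run:
```python
from h import *
c=cal('wrist'); np.save('w1.npy',np.array(c,dtype=object),allow_pickle=True)
im=snap('wrist','w1.png'); cv2.imwrite('pics/w1b.png',im)
print(bot.read_state()['position'].round(1))
hsv=cv2.cvtColor(im,cv2.COLOR_BGR2HSV);H,S,V=[hsv[:,:,i].astype(int) for i in range(3)]
red=(((H<5)|(H>172))&(S>120)&(V<190)&(V>50)).astype(np.uint8)
n,l,st,ce=cv2.connectedComponentsWithStats(red)
for i in range(1,n):
    if st[i,4]>60: print(st[i],ce[i].round())
```

```text
[ 94.8 525.4 231.6]
[203  38  18  25 219] [214.  52.]
```

View pics/w1.png

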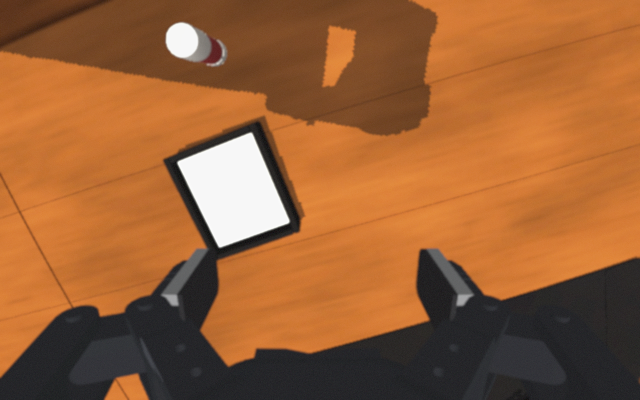

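This is a fifth identical stick, with its white cap at (182,42) and red foot at (216,52). At y ≈ 430 it is well left of the other four (y ≤ 197), so it is the one meant. I'll locate it, then plan the grasps for the other objects with colour masks.

Run:
```python
from h import *
im=cv2.imread('pics/w1.png'); c=[np.array(a,float) for a in np.load('w1.npy',allow_pickle=True)]
hsv=cv2.cvtColor(im,cv2.COLOR_BGR2HSV);H,S,V=[hsv[:,:,i].astype(int) for i in range(3)]
m=((S<60)&(V>225)).astype(np.uint8); m[:, :140]=0;m[90:]=0;m[:,240:]=0
q=cv2.findContours(m*255,0,1)[0]; q=max(q,key=cv2.contourArea)
(e,ax,a)=cv2.minAreaRect(q); print('white blob',e,ax, cv2.boundingRect(q))
for cap in [(182,42),(183,42)]: print('cap',ray(c,[cap],90).round(1))
P=ray(c,[(226,52)],0);print('far foot edge',P.round(1))
R=cv2.Rodrigues(c[2])[0];cam=-R.T@c[3].ravel();v=P[0,:2]-cam[:2];
for Q in ray(c,[(182,42)],90): print(proj(c,[(Q[0],Q[1],0),(Q[0],Q[1],90)]).round())
s=ray(cal('scene'),[(8,142),(6,140)],90);print(s.round(1))
```

```text
white blob (182.0, 39.5) (33.0, 30.0) (167, 23, 31, 34)
cap [[-43.  455.9  90. ]]
cap [[-42.8 456.6  90. ]]
far foot edge [[-41.6 467.9   0. ]]
[[215.  54.]
 [182.  42.]]
[[-41.3 432.7  90. ]
 [-44.7 443.2  90. ]]
```

Request:
play_rows(
  deltas=[
    {"gripper":-1,"dx":0.186,"dy":-0.177,"dz":0,"turn":0},
    {"gripper":-1,"dx":0.186,"dy":-0.177,"dz":0,"turn":0},
    {"gripper":-1,"dx":0.186,"dy":-0.177,"dz":0,"turn":0},
    {"gripper":-1,"dx":0.186,"dy":-0.177,"dz":0,"turn":0},
    {"gripper":-1,"dx":0.186,"dy":-0.177,"dz":0,"turn":0},
  ],
)

```text
clock: 1.2
position: [-43.1, 455.9, 231.7]
orientation: [0.453, 3.108, 0.002]
force: [0.8, 0.2, -0.2]
width: 0.999
gripper_force: 0.0
```

Request:
play_rows(
  deltas=[
    {"gripper":-1,"dz":0.08},
    {"gripper":-1,"dz":0.16},
    {"gripper":-1,"dz":0.24},
    {"gripper":-1,"dz":0.317},
    {"gripper":-1,"dz":0.317},
  ],
)

```text
invalid input at $.deltas[0]: expected keys gripper, dx, dy, dz, turn
```

Request:
play_rows(
  deltas=[
    {"gripper":1,"dx":0},
    {"gripper":1,"dx":0},
    {"gripper":1,"dx":0},
    {"gripper":1,"dx":0},
    {"gripper":1,"dx":0},
  ],
)

```text
invalid input at $.deltas[0]: expected keys gripper, dx, dy, dz, turn
```

Request:
play_rows(
  deltas=[
    {"gripper":-1,"dx":0,"dy":0,"dz":0.08,"turn":0},
    {"gripper":-1,"dx":0,"dy":0,"dz":0.16,"turn":0},
    {"gripper":-1,"dx":0,"dy":0,"dz":0.24,"turn":0},
    {"gripper":-1,"dx":0,"dy":0,"dz":0.317,"turn":0},
    {"gripper":-1,"dx":0,"dy":0,"dz":0.317,"turn":0},
  ],
)

```text
clock: 1.7
position: [-42.1, 450.5, 34.8]
orientation: [0.459, 3.108, -0.024]
force: [0.4, -1.2, -1.6]
width: 1.002
gripper_force: 0.0
```

Request:
play_rows(
  deltas=[
    {"gripper":1,"dx":0,"dy":0,"dz":0,"turn":0},
    {"gripper":1,"dx":0,"dy":0,"dz":0,"turn":0},
    {"gripper":1,"dx":0,"dy":0,"dz":0,"turn":0},
    {"gripper":1,"dx":0,"dy":0,"dz":0,"turn":0},
    {"gripper":1,"dx":0,"dy":0,"dz":0,"turn":0},
  ],
)

```text
clock: 2.2
position: [-42.8, 456.2, 42.5]
orientation: [0.455, 3.108, 0.004]
force: [-0.3, 0.5, 0.1]
width: 0.144
gripper_force: 0.0
```

Run:
```python
from h import *
snap('wrist','w2.png'); s=bot.read_state();print(s['width'],s['gripper_force'])
```

```text
0.05806921891828578 0.0
```

View pics/w2.png

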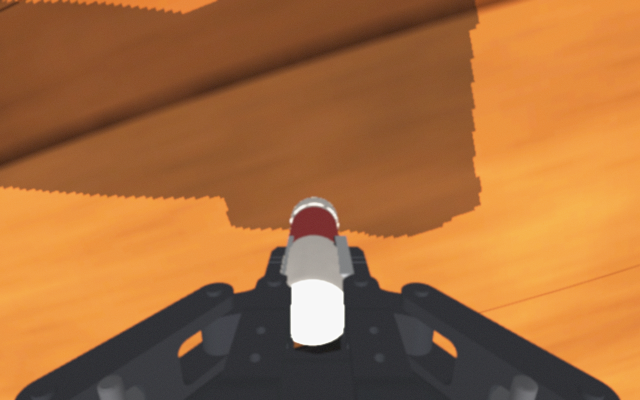

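The stick, with its cap at (317,285-340) and foot at (313,212), stands on the camera side of the closed fingers, so they squeezed past it. I'll measure where it is now.

Run:
```python
from h import *
c=cal('wrist');s=bot.read_state();t=s['position'];R=cv2.Rodrigues(s['orientation'])[0];print(t.round(1),s['width'])
Rc=cv2.Rodrigues(c[2])[0];print('cam',(-Rc.T@c[3].ravel()).round(1), 'in tool',((-Rc.T@c[3].ravel()-t)@R).round(1))
for px,z in [((314,197),0),((290,215),0),((337,215),0),((317,345),90),((291,310),90),((344,310),90),((317,283),90),((317,312),90)]:
    P=ray(c,[px],z)[0];print(px,z,P.round(1),((P-t)@R).round(1))
for d in [(0,0,0),(20,0,0),(20,13.5,0),(0,13,0)]:
    pass
```

```text
[-42.9 455.8  42.1] 0.05806921891828578
cam [-111.2  476.4  184.2] in tool [  71.4    0.4 -142.1]
(314, 197) 0 [-57.5 459.    0. ] [14.9 -1.2 42.1]
(290, 215) 0 [-51.1 442.7   0. ] [  4.1 -15.1  42. ]
(337, 215) 0 [-43.3 468.6   0. ] [ 4.1 12.  42.1]
(317, 345) 90 [-33.5 453.4  90. ] [ -9.7   0.4 -47.9]
(291, 310) 90 [-49.2 449.3  90. ] [  4.3  -8.  -48. ]
(344, 310) 90 [-44.3 465.8  90. ] [  4.2   9.2 -47.9]
(317, 283) 90 [-56.4 460.2  90. ] [ 14.3   0.4 -47.9]
(317, 312) 90 [-46.1 457.2  90. ] [  3.5   0.4 -47.9]
```

Request:
play_rows(
  deltas=[
    {"gripper":1,"dx":0,"dy":0,"dz":0,"turn":0},
    {"gripper":1,"dx":0,"dy":0,"dz":0,"turn":0},
    {"gripper":1,"dx":0,"dy":0,"dz":-0.02,"turn":0},
    {"gripper":1,"dx":0,"dy":0,"dz":-0.04,"turn":0},
    {"gripper":1,"dx":0,"dy":0,"dz":-0.05,"turn":0},
  ],
)

```text
clock: 2.75
position: [-42.7, 456.4, 73.1]
orientation: [0.455, 3.108, 0.005]
force: [0.1, 0.7, 0.9]
width: -0.001
gripper_force: 0.0
```

Run:
```python
from h import *
im=snap('wrist','w3.png'); s=bot.read_state();print(s['width'],s['gripper_force'],s['position'])
cv2.imwrite('pics/w3b.png',im[120:400,160:480])
```

```text
-0.0020025339781949225 0.0 [-42.69450097 456.82888373  73.60731181]
```

View pics/w3b.png

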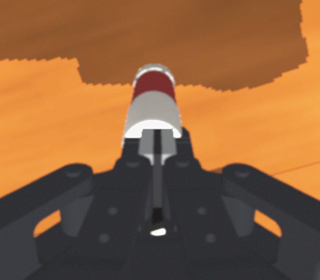

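Run:
```python
from h import *
c=cal('wrist')
print(proj(c,[(-43,456,0),(-43,456,90),(-43,456,60),(-43,456,100)]).round())
im=cv2.imread('pics/w3.png')
hsv=cv2.cvtColor(im,cv2.COLOR_BGR2HSV);H,S,V=[hsv[:,:,i].astype(int) for i in range(3)]
for f in('w2','w3'):
    im=cv2.imread(f'pics/{f}.png');hsv=cv2.cvtColor(im,cv2.COLOR_BGR2HSV);H,S,V=[hsv[:,:,i].astype(int) for i in range(3)]
    m=((H<6)|(H>172))&(S>110)&(V<200)&(V>50); m[:,:280]=0;m[:,360:]=0;y,x=np.where(m);print(f,x.min(),x.max(),y.min(),y.max(),x.mean(),y.mean())
w=cv2.imread('pics/w3.png');k=((w.min(2)>235)).astype(np.uint8);n,l,st,ce=cv2.connectedComponentsWithStats(k);print([(st[i].tolist()) for i in range(1,n) if st[i,4]>20])
```

```text
[[314. 205.]
 [314. 273.]
 [314. 242.]
 [314. 285.]]
w2 290 337 207 239 313.64769647696477 223.3658536585366
w3 293 334 192 219 313.6966966966967 203.5960960960961
[[285, 240, 48, 17, 378], [333, 249, 7, 8, 39], [312, 349, 13, 6, 56]]
```

Request:
play_rows(
  deltas=[
    {"gripper":-1,"dx":0,"dy":0,"dz":-0.08,"turn":0},
    {"gripper":-1,"dx":0,"dy":0,"dz":-0.16,"turn":0},
    {"gripper":-1,"dx":0,"dy":0,"dz":-0.24,"turn":0},
    {"gripper":-1,"dx":0,"dy":0,"dz":-0.267,"turn":0},
    {"gripper":-1,"dx":0,"dy":0,"dz":-0.267,"turn":0},
  ],
)

```text
clock: 3.3
position: [-42.6, 457.1, 235.1]
orientation: [0.455, 3.108, 0.012]
force: [-0.8, 0.2, -0.8]
width: 0.853
gripper_force: 0.0
```

Run:
```python
from h import *
c=cal('wrist');im=snap('wrist','w4.png'); s=bot.read_state();print(s['width'],s['position'].round(1))
print(proj(c,[(-43,456,0),(-43,456,90)]).round())
for p in [(323,0)]:pass
cv2.imwrite('pics/w4b.png',im[60:400,120:520]); np.save('w4.npy',np.array(c,dtype=object),allow_pickle=True)
```

```text
0.9278021485994341 [-42.8 455.7 232.3]
[[314. 160.]
 [314. 179.]]
```

View pics/w4b.png

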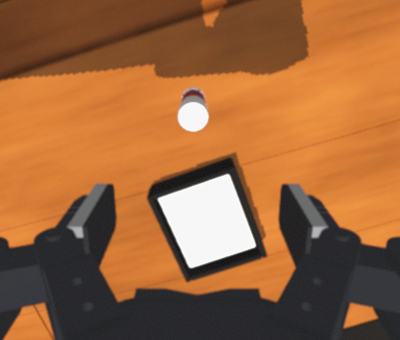

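The cap reads (313,177) in full-frame pixels against a predicted (314,179). So the stick stands exactly where it did, although the fingers shut fully at its spot with zero force. It has no contact and must be scenery, not the `glue_stick`. Of the sticks in the work area, the farthest left is top (185,237) at y≈197. It shows as the leftmost white and red stick at (567,85) in the enlarged scene crop.

```bash
cat > m2.py <<'E'
from h import *
c=cal('top'); sc=cal('scene'); im=cv2.imread('pics/top0.png'); s=cv2.imread('pics/scene0.png')
def caps(im,roi):
    x0,y0,x1,y1=roi; k=(im[y0:y1,x0:x1].min(2)>175).astype(np.uint8)
    n,l,st,ce=cv2.connectedComponentsWithStats(k);i=1+np.argmax(st[1:,4]);return ce[i]+[x0,y0],st[i]
for r in [(174,226,198,250),(214,235,234,256),(227,207,247,227)]:
    e,st=caps(im,r);P=ray(c,[e],90)[0];print('cap',e.round(1),st,P.round(1),'scene px',proj(sc,[P,[P[0],P[1],0]]).round().tolist())
print('scene cap',caps(s,(218,115,236,140)))
print('stapler far76,near76,near46',ray(c,[(283,100.5)],76).round(1),ray(c,[(281.5,176.5)],76).round(1),ray(c,[(281.5,176.5)],46).round(1),'sides',ray(c,[(274.5,140),(292,140)],76).round(1))
q=np.array([(225,388),(418,355),(429,408),(237,458)])/2.75+[190,80]
print('disp',q.round(1).tolist(),'z12',ray(c,q,12).round(1).tolist(),'z0',ray(c,q,0).round(1).tolist())
roll=((cv2.cvtColor(im,cv2.COLOR_BGR2HSV)[:,:,2]>150)&(cv2.cvtColor(im,cv2.COLOR_BGR2HSV)[:,:,1]<130)).astype(np.uint8)
roll[:210]=0;roll[250:]=0;roll[:,:275]=0;roll[:,330:]=0
y,x=np.where(roll);r=cv2.minAreaRect(np.c_[x,y].astype(np.float32));print('roll',r,ray(c,[r[0]],70).round(1))
t=np.array([[723,445]])/2.75+[190,80];print('stamp handle',t.round(1),ray(c,t,74).round(1))
q=np.array([(708,408),(740,420),(697,490),(673,470)])/2.75+[190,80];print(ray(c,q,16).round(1).tolist())
E
python3 m2.py
```

```text
cap [182.5 235.9] [  2   4  14  13 151] [406.2 197.6  90. ] scene px [[225.0, 122.0], [231.0, 150.0]]
cap [222.4 244.3] [  2   3  14  14 158] [389.7 119.4  90. ] scene px [[234.0, 145.0], [240.0, 174.0]]
cap [235.7 215.9] [  2   3  14  13 150] [445.3  94.4  90. ] scene px [[263.0, 142.0], [267.0, 170.0]]
scene cap (array([224.90277778, 122.25      ]), array([ 2,  4, 11,  8, 72], dtype=int32))
stapler far76,near76,near46 [[684.8   3.8  76. ]] [[526.2   5.9  76. ]] [[531.7   7.6  46. ]] sides [[601.5  20.6  76. ]
 [601.5 -15.   76. ]]
disp [[271.8, 221.1], [342.0, 209.1], [346.0, 228.4], [276.2, 246.5]] z12 [[442.5, 29.4, 12.0], [467.7, -119.0, 12.0], [426.7, -127.1, 12.0], [388.9, 19.9, 12.0]] z0 [[443.7, 30.3, 0.0], [469.1, -119.7, 0.0], [427.7, -127.9, 0.0], [389.4, 20.7, 0.0]]
roll ((300.54998779296875, 226.3499755859375), (11.313709259033203, 27.29432487487793), 81.8698959350586) [[426.2 -32.3  70. ]]
stamp handle [[452.9 241.8]] [[ 393.8 -336.4   74. ]]
[[425.6, -341.8, 16.0], [416.2, -366.3, 16.0], [362.8, -331.1, 16.0], [378.2, -313.1, 16.0]]
```

Request:
play_rows(
  deltas=[
    {"gripper":-1,"dx":-0.38,"dy":-0.0885,"dz":0,"turn":0},
    {"gripper":-1,"dx":-0.38,"dy":-0.0885,"dz":0,"turn":0},
    {"gripper":-1,"dx":-0.38,"dy":-0.0885,"dz":0,"turn":0},
    {"gripper":-1,"dx":-0.38,"dy":-0.0885,"dz":0,"turn":0},
    {"gripper":-1,"dx":-0.38,"dy":-0.0885,"dz":0,"turn":0},
  ],
)

```text
clock: 3.85
position: [161.3, 336.6, 228.8]
orientation: [-0.458, -3.106, 0.005]
force: [0.7, 0.6, -0.1]
width: 1.004
gripper_force: 0.0
```

Request:
play_rows(
  deltas=[
    {"gripper":-0.3,"dx":-0.38,"dy":-0.0885,"dz":0,"turn":0},
    {"gripper":-0.3,"dx":-0.38,"dy":-0.0885,"dz":0,"turn":0},
    {"gripper":-0.3,"dx":-0.38,"dy":-0.0885,"dz":0,"turn":0},
    {"gripper":-0.3,"dx":-0.38,"dy":-0.0885,"dz":0,"turn":0},
    {"gripper":-0.3,"dx":-0.38,"dy":-0.0885,"dz":0,"turn":0},
  ],
)

```text
clock: 4.35
position: [364.5, 220.4, 228.8]
orientation: [-0.459, -3.104, 0.003]
force: [0.1, -0.1, 0.3]
width: 0.651
gripper_force: 0.0
```

Request:
play_rows(
  deltas=[
    {"gripper":-0.3,"dx":-0.08,"dy":-0.0185,"dz":0,"turn":-0.0925},
    {"gripper":-0.3,"dx":-0.08,"dy":-0.0185,"dz":0,"turn":-0.0925},
    {"gripper":-0.3,"dx":-0.08,"dy":-0.0185,"dz":0,"turn":-0.0925},
    {"gripper":-0.3,"dx":-0.08,"dy":-0.0185,"dz":0,"turn":-0.0925},
    {"gripper":-0.3,"dx":-0.08,"dy":-0.0185,"dz":0,"turn":-0.0925},
  ],
)

```text
clock: 4.85
position: [405.2, 198.7, 230.3]
orientation: [-0.002, -3.14, 0.0]
force: [-0.7, 0.1, -0.3]
width: 0.651
gripper_force: 0.0
```

Run:
```python
from h import *
c=cal('wrist');im=snap('wrist','w5.png'); s=bot.read_state();print(s['width'],s['position'].round(1),s['orientation'].round(3),s['joints'].round(2))
k=(im.min(2)>200).astype(np.uint8);k[300:]=0;n,l,st,ce=cv2.connectedComponentsWithStats(k)
for i in range(1,n):
    if st[i,4]>100: print(st[i],ray(c,[ce[i]],90).round(1))
print(proj(c,[(406,197.6,90)]))
```

```text
0.651219303847768 [405.3 198.8 230.6] [-1.000e-03 -3.141e+00  0.000e+00] [ 0.2  -0.24  2.05  0.    1.34 -1.37]
[152  92  23  24 315] [[340.5  73.2  90. ]]
[209 147  31  31 760] [[389.4 120.4  90. ]]
[300 166  32  31 743] [[405.8 197.8  90. ]]
[ 60 184  46  25 810] [[419.5 -11.1  90. ]]
[186 210  30  28 651] [[444.8  94.9  90. ]]
[607 222  24  16 118] [[453.3 485.8  90. ]]
[177 267   8  28 102] [[502.8  69.4  90. ]]
[324 267  15  13 136] [[494.5 212.   90. ]]
[131 268  18  17 169] [[497.7  28.2  90. ]]
[ 47 276  35  24 725] [[514.3 -51.9  90. ]]
[259 293  24   7 118] [[520.2 153.9  90. ]]
[[315.09776198 181.04654562]]
```

Request:
play_rows(
  deltas=[
    {"gripper":-0.3,"dx":0,"dy":0,"dz":0.07,"turn":0},
    {"gripper":-0.3,"dx":0,"dy":0,"dz":0.14,"turn":0},
    {"gripper":-0.3,"dx":0,"dy":0,"dz":0.2,"turn":0},
    {"gripper":-0.3,"dx":0,"dy":0,"dz":0.26,"turn":0},
    {"gripper":-0.3,"dx":0,"dy":0,"dz":0.305,"turn":0},
  ],
)

```text
clock: 5.4
position: [404.6, 198.7, 46.2]
orientation: [-0.0, -3.14, 0.001]
force: [0.2, -0.0, 0.5]
width: 0.65
gripper_force: 0.0
```

Request:
play_rows(
  deltas=[
    {"gripper":-0.3,"dx":0,"dy":0,"dz":0.01,"turn":0},
    {"gripper":1,"dx":0,"dy":0,"dz":0.01,"turn":0},
    {"gripper":1,"dx":0,"dy":0,"dz":0.01,"turn":0},
    {"gripper":1,"dx":0,"dy":0,"dz":0.01,"turn":0},
    {"gripper":1,"dx":0,"dy":0,"dz":0.01,"turn":0},
  ],
)

```text
clock: 5.9
position: [407.5, 198.7, 43.8]
orientation: [0.0, 3.139, 0.001]
force: [-0.6, 0.5, 3.5]
width: 0.296
gripper_force: 58.8
```

Request:
play_rows(
  deltas=[
    {"gripper":1,"dx":0,"dy":0,"dz":-0.07,"turn":0},
    {"gripper":1,"dx":-0.06,"dy":-0.02,"dz":-0.13,"turn":0},
    {"gripper":1,"dx":-0.14,"dy":-0.045,"dz":-0.13,"turn":0},
    {"gripper":1,"dx":-0.21,"dy":-0.07,"dz":-0.13,"turn":0},
    {"gripper":1,"dx":-0.27,"dy":-0.091,"dz":-0.13,"turn":0},
  ],
)

```text
clock: 6.4
position: [571.1, 142.7, 121.9]
orientation: [0.001, 3.139, 0.0]
force: [-0.3, -0.0, 0.4]
width: 0.302
gripper_force: 59.0
```

Request:
play_rows(
  deltas=[
    {"gripper":1,"dx":-0.019,"dy":0,"dz":0,"turn":0},
    {"gripper":1,"dx":-0.019,"dy":0,"dz":0,"turn":0},
    {"gripper":1,"dx":-0.019,"dy":0,"dz":0,"turn":0},
    {"gripper":1,"dx":-0.019,"dy":0,"dz":0,"turn":0},
    {"gripper":1,"dx":-0.019,"dy":0,"dz":0,"turn":0},
  ],
)

```text
clock: 6.9
position: [578.5, 144.3, 120.3]
orientation: [0.001, -3.141, -0.0]
force: [0.7, 0.2, 0.8]
width: 0.301
gripper_force: 59.0
```

Run:
```python
from h import *
c=cal('wrist');im=snap('wrist','w6.png'); s=bot.read_state();print(s['width'],s['gripper_force'],s['position'].round(1),s['orientation'].round(3))
print('bay',proj(c,[(579,144,26),(599,144,26),(559,144,26)]).round(),proj(cal('top'),[(579,144,26)]))
t=snap('top','t6.png')
cv2.imwrite('pics/w6b.png',np.hstack([im[100:400,170:470],cv2.resize(t[90:190,190:290],(300,300),interpolation=2)]))
```

```text
0.30163513725347174 59.03940796852112 [578.8 144.2 120.3] [ 1.000e-03 -3.141e+00  0.000e+00]
bay [[316. 196.]
 [316. 222.]
 [316. 169.]] [[217.76317614 156.37899846]]
```

View pics/w6b.png

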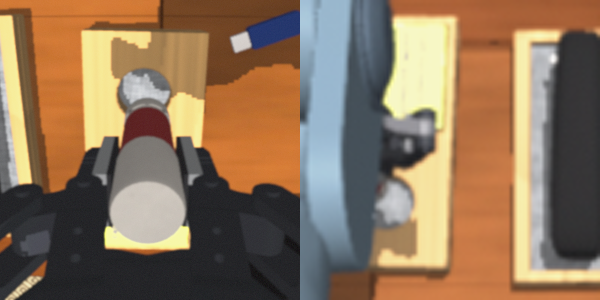

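The wrist crop shows the well at (145,90), about 1 mm from prediction. Lowering and releasing.

Request:
play_rows(
  deltas=[
    {"gripper":1,"dx":0,"dy":0,"dz":0.03,"turn":0},
    {"gripper":1,"dx":0,"dy":0,"dz":0.06,"turn":0},
    {"gripper":1,"dx":0,"dy":0,"dz":0.09,"turn":0},
    {"gripper":1,"dx":0,"dy":0,"dz":0.11,"turn":0},
    {"gripper":1,"dx":0,"dy":0,"dz":0.115,"turn":0},
  ],
)

```text
clock: 7.5
position: [579.2, 143.8, 51.7]
orientation: [0.0, -3.139, 0.0]
force: [-7.8, 0.1, 19.7]
width: 0.3
gripper_force: 60.4
```

Request:
play_rows(
  deltas=[
    {"gripper":1,"dx":0,"dy":0,"dz":0.002,"turn":0},
    {"gripper":1,"dx":0,"dy":0,"dz":0.002,"turn":0},
    {"gripper":-0.3,"dx":0,"dy":0,"dz":0.002,"turn":0},
    {"gripper":-0.3,"dx":0,"dy":0,"dz":0.002,"turn":0},
    {"gripper":-0.3,"dx":0,"dy":0,"dz":0.002,"turn":0},
  ],
)

```text
clock: 8.0
position: [579.7, 143.8, 50.1]
orientation: [0.0, 3.141, 0.0]
force: [0.5, -0.2, -0.0]
width: 0.65
gripper_force: 0.0
```

Request:
play_rows(
  deltas=[
    {"gripper":-0.3,"dx":0,"dy":0,"dz":-0.06,"turn":0},
    {"gripper":-0.3,"dx":0,"dy":0,"dz":-0.14,"turn":0},
    {"gripper":-0.6,"dx":0,"dy":0,"dz":-0.22,"turn":0},
    {"gripper":-1,"dx":0,"dy":0,"dz":-0.25,"turn":0},
    {"gripper":-1,"dx":0,"dy":0,"dz":-0.25,"turn":0},
  ],
)

```text
clock: 8.5
position: [582.0, 143.9, 204.5]
orientation: [0.0, 3.133, 0.001]
force: [0.2, 0.8, 0.6]
width: 1.001
gripper_force: 0.0
```

Request:
play_rows(
  deltas=[
    {"gripper":-1,"dx":-0.049,"dy":-0.08,"dz":0,"turn":0},
    {"gripper":-1,"dx":-0.049,"dy":-0.16,"dz":0,"turn":0},
    {"gripper":-1,"dx":-0.049,"dy":-0.2325,"dz":0,"turn":0},
    {"gripper":-1,"dx":-0.049,"dy":-0.2325,"dz":0,"turn":0},
    {"gripper":-1,"dx":-0.049,"dy":-0.2325,"dz":0,"turn":0},
  ],
)

```text
clock: 9.0
position: [608.1, 3.4, 197.8]
orientation: [-0.004, -3.138, -0.002]
force: [0.1, 0.4, -0.3]
width: 1.0
gripper_force: 0.0
```

Run:
```python
from h import *
c=cal('wrist');im=snap('wrist','w7.png'); s=bot.read_state();print(s['width'],s['position'].round(1),s['orientation'].round(3))
V=im.max(2)
print('stapler cols predicted',proj(c,[(608,4,76),(531.8,4,76),(560,22,76),(560,-14,76)]).round())
for x in(545,555,565):
    r=int(proj(c,[(x,4,76)])[0,1]); row=np.where(V[r,250:390]<60)[0]+250; print(x,r,row.min(),row.max(),ray(c,[(row.min(),r),(row.max(),r)],76)[:,:2].round(1).tolist())
g=proj(c,[(579,144,98)]);print('glue cap pred',g)
k=(im.min(2)>200).astype(np.uint8);n,l,st,ce=cv2.connectedComponentsWithStats(k)
for i in range(1,n):
    if st[i,4]>100 and abs(ce[i]-g[0]).max()<40: print(st[i],ray(c,[ce[i]],98).round(1))
cv2.imwrite('pics/w7b.png',cv2.resize(im,(800,500)))
```

```text
0.9996397820526299 [608.2   4.5 198.2] [-1.000e-03 -3.139e+00 -1.000e-03]
stapler cols predicted [[317. 186.]
 [317.  87.]
 [340. 125.]
 [293. 126.]]
545 105 300 339 [[544.7, -8.6], [544.7, 20.9]]
555 118 299 340 [[554.3, -9.5], [554.4, 21.8]]
565 131 297 340 [[564.2, -11.2], [564.3, 21.9]]
glue cap pred [[507.37778863 155.06524831]]
[495 137  29  35 619] [[579.4 146.7  98. ]]
```

View pics/w7b.png

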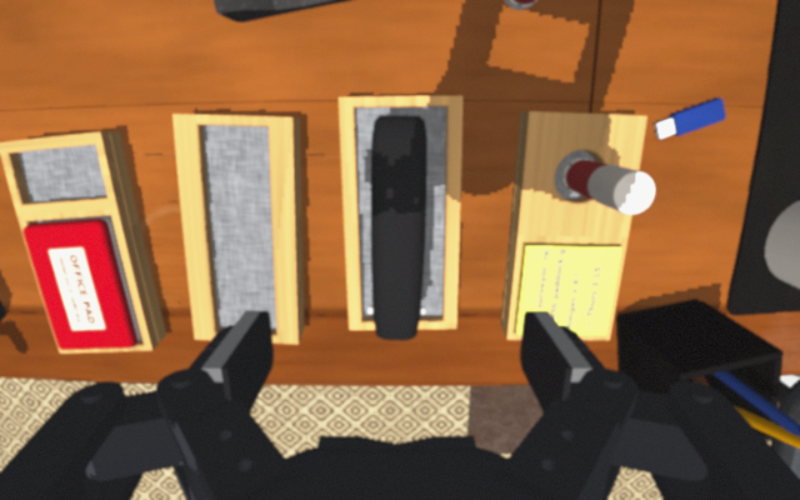

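The glue stick stands in its well at (580,180), the stapler runs from (400,115) to (395,337), and its own bay is at (237,230).

Run:
```python
from h import *
c=cal('wrist'); f=0.8
print('stapler',ray(c,np.array([(400,114),(396,338)])*f,76).round(1).tolist())
print('mod corners stap z26',ray(c,np.array([(173,115),(300,115),(300,344),(194,342)])*f,26).round(1).tolist())
print('mod tape z26',ray(c,np.array([(339,97),(462,97),(457,328),(349,329)])*f,26).round(1).tolist())
print('glue mod',ray(c,np.array([(520,112),(648,116),(612,341),(508,340)])*f,26).round(1).tolist())
print('glue cap',ray(c,np.array([(635,191)])*f,98).round(1).tolist(),'foot ring z26',ray(c,np.array([(580,176)])*f,26).round(1).tolist())
```

```text
stapler [[534.8, 7.4, 76.0], [684.4, 4.8, 76.0]]
mod corners stap z26 [[533.2, -156.8, 26.0], [534.6, -63.6, 26.0], [718.0, -75.3, 26.0], [717.1, -165.7, 26.0]]
mod tape z26 [[522.5, -35.2, 26.0], [522.5, 51.8, 26.0], [703.2, 55.0, 26.0], [703.9, -33.8, 26.0]]
glue mod [[532.5, 93.9, 26.0], [533.7, 189.2, 26.0], [717.0, 187.7, 26.0], [714.7, 98.2, 26.0]]
glue cap [[577.3, 145.4, 98.0]] foot ring z26 [[578.1, 142.7, 26.0]]
```

Request:
play_rows(
  deltas=[
    {"gripper":-1,"dx":0,"dy":0.002,"dz":0.07,"turn":0},
    {"gripper":-1,"dx":0,"dy":0.002,"dz":0.14,"turn":0},
    {"gripper":-1,"dx":0,"dy":0.002,"dz":0.2,"turn":0},
    {"gripper":-1,"dx":0,"dy":0.002,"dz":0.24,"turn":0},
    {"gripper":-1,"dx":0,"dy":0.002,"dz":0.26,"turn":0},
  ],
)

```text
clock: 9.55
position: [606.6, 7.4, 40.4]
orientation: [0.003, -3.136, -0.002]
force: [-0.8, -0.0, 0.3]
width: 1.0
gripper_force: 0.0
```

Request:
play_rows(
  deltas=[
    {"gripper":-1,"dx":0,"dy":0,"dz":0,"turn":0},
    {"gripper":1,"dx":0,"dy":0,"dz":0,"turn":0},
    {"gripper":1,"dx":0,"dy":0,"dz":0,"turn":0},
    {"gripper":1,"dx":0,"dy":0,"dz":0,"turn":0},
    {"gripper":1,"dx":0,"dy":0,"dz":0,"turn":0},
  ],
)

```text
clock: 10.05
position: [610.2, 5.1, 45.9]
orientation: [0.001, 3.139, -0.001]
force: [-0.6, -0.6, 2.4]
width: 0.398
gripper_force: 59.7
```

Request:
play_rows(
  deltas=[
    {"gripper":1,"dx":0,"dy":0,"dz":-0.04,"turn":0},
    {"gripper":1,"dx":0,"dy":0,"dz":-0.09,"turn":0},
    {"gripper":1,"dx":-0.01,"dy":-0.07,"dz":-0.1,"turn":0.005},
    {"gripper":1,"dx":-0.02,"dy":-0.14,"dz":-0.1,"turn":0.013},
    {"gripper":1,"dx":-0.0275,"dy":-0.19,"dz":-0.1,"turn":0.013},
  ],
)

```text
clock: 10.55
position: [625.8, -110.8, 104.8]
orientation: [0.066, 3.14, -0.001]
force: [-0.1, 0.4, -3.1]
width: 0.403
gripper_force: 60.8
```

Request:
play_rows(
  deltas=[
    {"gripper":1,"dx":0,"dy":-0.0165,"dz":0,"turn":0},
    {"gripper":1,"dx":0,"dy":-0.0165,"dz":0,"turn":0},
    {"gripper":1,"dx":0,"dy":-0.0165,"dz":0,"turn":0},
    {"gripper":1,"dx":0,"dy":-0.0165,"dz":0,"turn":0},
    {"gripper":1,"dx":0,"dy":-0.0165,"dz":0,"turn":0},
  ],
)

```text
clock: 11.05
position: [625.0, -117.2, 103.9]
orientation: [-0.062, -3.141, -0.001]
force: [0.4, -0.1, -2.6]
width: 0.403
gripper_force: 60.9
```

Run:
```python
from h import *
c=cal('wrist');im=snap('wrist','w8.png'); s=bot.read_state();z=s['position'][2];print(s['width'],s['gripper_force'],s['position'].round(1),s['orientation'].round(3))
V=im.max(2); zt=z+34 # stapler top
print('stapler near end px',proj(c,[(549.3,-115,zt)]).round(), 'zt',zt)
for x in (552,560,570,580):
    r=int(proj(c,[(x,-115,zt)])[0,1]); q=np.where(V[r,250:390]<60)[0]+250; print(x,ray(c,[(q.min(),r),(q.max(),r)],zt)[:,1].round(1))
# near end: first dark row at col centre
q=np.where(V[:250,317]<60)[0]; print('rows',q.min(),q.max(),ray(c,[(317,q.min())],zt).round(1),ray(c,[(317,q.min())],zt-30).round(1))
# felt edges: gray at z16/26
hs=cv2.cvtColor(im,cv2.COLOR_BGR2HSV); g=(hs[:,:,1]<45)&(hs[:,:,2]>60)&(hs[:,:,2]<215)
for x in(560,580,600):
    r=int(proj(c,[(x,-118,16)])[0,1]); q=np.where(g[r,200:440])[0]+200; print('felt',x,r,q.min(),q.max(),ray(c,[(q.min(),r),(q.max(),r)],16)[:,:2].round(1).tolist())
```

```text
0.4063544177956396 60.86063234149606 [ 625.1 -117.3  104. ] [-0.062 -3.141 -0.   ]
stapler near end px [[313.  79.]] zt 138.0119878407798
552 [-124.2 -102.2]
560 [-127.2  -99.5]
570 [-128.9  -99.2]
580 [-129.3  -99.6]
rows 84 249 [[ 550.9 -113.8  138. ]] [[ 550.1 -113.7  108. ]]Traceback (most recent call last):
  File "<stdin>", line 12, in <module>
    return umr_minimum(a, axis, None, out, keepdims, initial, where)
ValueError: zero-size array to reduction operation minimum which has no identity
```

Request:
play_rows(
  deltas=[
    {"gripper":1,"dx":0,"dy":-0.001,"dz":0.03,"turn":0},
    {"gripper":1,"dx":0,"dy":-0.001,"dz":0.06,"turn":0},
    {"gripper":1,"dx":0,"dy":-0.001,"dz":0.08,"turn":0},
    {"gripper":1,"dx":0,"dy":-0.001,"dz":0.09,"turn":0},
    {"gripper":1,"dx":0,"dy":-0.001,"dz":0.097,"turn":0},
  ],
)

```text
clock: 11.6
position: [624.4, -118.9, 45.8]
orientation: [-0.064, -3.138, -0.001]
force: [-11.5, 2.0, 19.0]
width: 0.403
gripper_force: 63.3
```

Request:
play_rows(
  deltas=[
    {"gripper":1,"dx":0,"dy":0,"dz":0.002,"turn":0},
    {"gripper":1,"dx":0,"dy":0,"dz":0.003,"turn":0},
    {"gripper":1,"dx":0,"dy":0,"dz":0.003,"turn":0},
    {"gripper":1,"dx":0,"dy":0,"dz":0.003,"turn":0},
    {"gripper":1,"dx":0,"dy":0,"dz":0.003,"turn":0},
  ],
)

```text
clock: 12.1
position: [625.7, -119.2, 45.9]
orientation: [0.064, 3.14, -0.0]
force: [-4.5, 0.7, 5.5]
width: 0.404
gripper_force: 61.7
```

Request:
play_rows(
  deltas=[
    {"gripper":-1,"dx":0,"dy":0,"dz":0,"turn":0},
    {"gripper":-1,"dx":0,"dy":0,"dz":0,"turn":0},
    {"gripper":-1,"dx":0,"dy":0,"dz":-0.05,"turn":0},
    {"gripper":-1,"dx":0,"dy":0,"dz":-0.13,"turn":0},
    {"gripper":-1,"dx":0,"dy":0,"dz":-0.21,"turn":0},
  ],
)

```text
clock: 12.6
position: [624.8, -119.0, 170.9]
orientation: [-0.065, -3.14, -0.001]
force: [1.4, -1.1, 0.3]
width: 1.003
gripper_force: 0.0
```

Request:
play_rows(
  deltas=[
    {"gripper":-1,"dx":0.07,"dy":0.027,"dz":-0.02,"turn":0.045},
    {"gripper":-1,"dx":0.14,"dy":0.054,"dz":-0.05,"turn":0.09},
    {"gripper":-1,"dx":0.21,"dy":0.081,"dz":-0.05,"turn":0.135},
    {"gripper":-1,"dx":0.28,"dy":0.108,"dz":-0.05,"turn":0.18},
    {"gripper":-1,"dx":0.337,"dy":0.131,"dz":-0.05,"turn":0.215},
  ],
)

```text
clock: 13.1
position: [424.7, -31.6, 200.2]
orientation: [1.109, 2.938, 0.0]
force: [-1.1, -0.6, 1.6]
width: 1.002
gripper_force: 0.0
```

Request:
play_rows(
  deltas=[
    {"gripper":-1,"dx":0,"dy":0,"dz":0,"turn":0.216},
    {"gripper":-1,"dx":0,"dy":0,"dz":0,"turn":0.216},
    {"gripper":-1,"dx":0,"dy":0,"dz":0,"turn":0.216},
    {"gripper":-1,"dx":0,"dy":0,"dz":0,"turn":0.216},
    {"gripper":-1,"dx":0,"dy":0,"dz":0,"turn":0.216},
  ],
)

```text
clock: 13.6
position: [426.7, -32.4, 200.5]
orientation: [2.022, 2.402, 0.001]
force: [0.1, 0.4, 0.2]
width: 1.001
gripper_force: 0.0
```

Run:
```python
from h import *
c=cal('wrist');im=snap('wrist','w9.png'); s=bot.read_state();R=cv2.Rodrigues(s['orientation'])[0];print(s['position'].round(1),'yaw y',np.degrees(np.arctan2(R[1,1],R[0,1])).round(2),s['joints'].round(2))
print(proj(c,[(426,-32,70)]).round())
t=snap('top','t9.png')
cv2.imwrite('pics/w9b.png',np.vstack([im[:330],cv2.resize(t[80:190,200:440],(640,293),interpolation=2)])[:600])
```

```text
[426.7 -32.4 200.5] yaw y 9.76 [-0.34 -0.28  2.13 -0.    1.29 -0.51]
[[316. 183.]]
```

View pics/w9b.png

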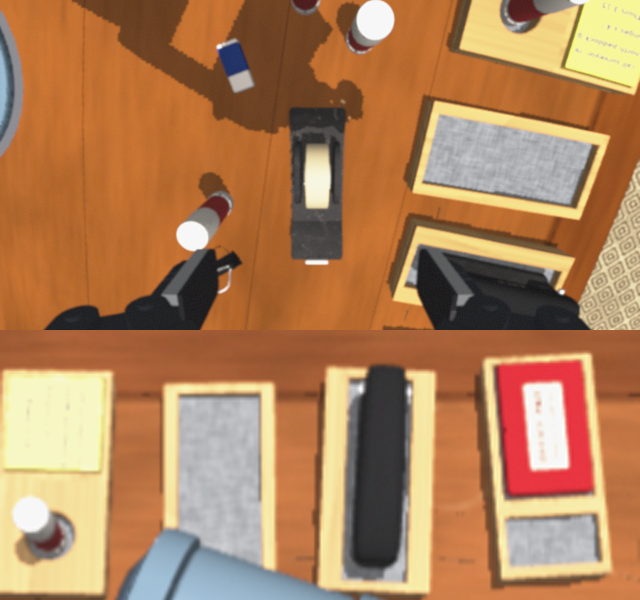

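Below, the stapler lies inside its own bay at (380,465) and the glue stick is in its well at (45,535). Above, the dispenser's axis runs straight along image columns from (318,108) to (316,258), with the roll at (317,176).

Run:
```python
from h import *
c=cal('wrist')
for z in(0,12,25): print(z,ray(c,[(292,108),(345,108),(341,258),(292,258)],z)[:,:2].round(1).tolist())
print(ray(c,[(317,176)],70),ray(c,[(317,176)],60), ray(c,[(318,120),(318,235)],12))
s=bot.read_state();R=cv2.Rodrigues(s['orientation'])[0];print(R[:,:2].round(3).tolist())
```

```text
0 [[392.6, 20.6], [443.9, 29.7], [471.6, -130.5], [417.8, -140.0]]
12 [[393.4, 21.2], [442.8, 30.0], [469.6, -124.6], [417.6, -133.8]]
25 [[394.2, 21.9], [441.7, 30.3], [467.4, -118.2], [417.5, -127.0]]
[[425.76450938 -26.18217723  70.        ]] [[426.19895646 -28.54617153  60.        ]] [[ 419.61009812   14.46902167   12.        ]
 [ 440.45896551 -102.48969825   12.        ]]
[[-0.175, 0.985], [0.985, 0.175], [-0.001, 0.001]]
```

Request:
play_rows(
  deltas=[
    {"gripper":-0.8,"dx":0,"dy":0,"dz":0.07,"turn":0},
    {"gripper":-0.8,"dx":0,"dy":0,"dz":0.14,"turn":0},
    {"gripper":-0.8,"dx":0,"dy":0,"dz":0.21,"turn":0},
    {"gripper":-0.8,"dx":0,"dy":0,"dz":0.26,"turn":0},
    {"gripper":-0.8,"dx":0,"dy":0,"dz":0.285,"turn":0},
  ],
)

```text
clock: 14.2
position: [424.5, -31.7, 26.4]
orientation: [-2.013, -2.407, 0.002]
force: [-0.6, 0.4, 0.9]
width: 0.902
gripper_force: 0.0
```

Request:
play_rows(
  deltas=[
    {"gripper":-0.8,"dx":0,"dy":0,"dz":0.012,"turn":0},
    {"gripper":-0.8,"dx":0,"dy":0,"dz":0.012,"turn":0},
    {"gripper":1,"dx":0,"dy":0,"dz":0.012,"turn":0},
    {"gripper":1,"dx":0,"dy":0,"dz":0.012,"turn":0},
    {"gripper":1,"dx":0,"dy":0,"dz":0.012,"turn":0},
  ],
)

```text
clock: 14.7
position: [427.3, -32.7, 23.3]
orientation: [2.016, 2.406, 0.001]
force: [-1.8, -1.0, 2.7]
width: 0.471
gripper_force: 60.8
```

Request:
play_rows(
  deltas=[
    {"gripper":1,"dx":0,"dy":0,"dz":0,"turn":0},
    {"gripper":1,"dx":0,"dy":0,"dz":0,"turn":0},
    {"gripper":1,"dx":0,"dy":0,"dz":0,"turn":0},
    {"gripper":1,"dx":0,"dy":0,"dz":0,"turn":0},
    {"gripper":1,"dx":0,"dy":0,"dz":0,"turn":0},
  ],
)

```text
clock: 15.2
position: [427.3, -32.7, 23.3]
orientation: [2.016, 2.407, 0.001]
force: [-2.2, -0.4, 6.4]
width: 0.47
gripper_force: 61.5
```

Request:
play_rows(
  deltas=[
    {"gripper":1,"dx":0,"dy":0,"dz":-0.04,"turn":0},
    {"gripper":1,"dx":0,"dy":0,"dz":-0.09,"turn":0},
    {"gripper":1,"dx":0,"dy":0,"dz":-0.14,"turn":-0.04},
    {"gripper":1,"dx":0,"dy":0.03,"dz":-0.15,"turn":-0.08},
    {"gripper":1,"dx":0,"dy":0.06,"dz":-0.15,"turn":-0.12},
  ],
)

```text
clock: 15.7
position: [462.6, -26.0, 113.4]
orientation: [1.523, 2.744, 0.001]
force: [-0.2, 0.2, -7.0]
width: 0.466
gripper_force: 63.9
```

Run:
```python
from h import *
s=bot.read_state();R=cv2.Rodrigues(s['orientation'])[0];print(s['position'].round(1),'yaw y',np.degrees(np.arctan2(R[1,1],R[0,1])).round(2),s['gripper_force'])
d=np.r_[596.2,8.5,s['position'][2]]-s['position'];print((d@R/600).round(4))
```

```text
[462.6 -26.  113.4] yaw y 31.95 63.8551694015041
[-0.0691  0.2193  0.0006]
```

Request:
play_rows(
  deltas=[
    {"gripper":1,"dx":-0.014,"dy":0.044,"dz":0,"turn":-0.045},
    {"gripper":1,"dx":-0.028,"dy":0.088,"dz":0,"turn":-0.09},
    {"gripper":1,"dx":-0.042,"dy":0.132,"dz":0,"turn":-0.135},
    {"gripper":1,"dx":-0.056,"dy":0.176,"dz":0,"turn":-0.18},
    {"gripper":1,"dx":-0.069,"dy":0.219,"dz":0,"turn":-0.22},
  ],
)

```text
clock: 16.2
position: [595.3, 8.4, 110.7]
orientation: [-0.502, -3.099, -0.0]
force: [-0.5, 0.4, -5.2]
width: 0.467
gripper_force: 63.9
```

Request:
play_rows(
  deltas=[
    {"gripper":1,"dx":0,"dy":0,"dz":0,"turn":-0.04},
    {"gripper":1,"dx":0,"dy":0,"dz":0,"turn":-0.08},
    {"gripper":1,"dx":0,"dy":0,"dz":0,"turn":-0.107},
    {"gripper":1,"dx":0,"dy":0,"dz":0,"turn":-0.107},
    {"gripper":1,"dx":0,"dy":0,"dz":0,"turn":-0.107},
  ],
)

```text
clock: 16.7
position: [594.6, 7.9, 111.2]
orientation: [0.012, -3.14, -0.0]
force: [0.4, -0.9, -5.9]
width: 0.466
gripper_force: 63.8
```

Run:
```python
from h import *
c=cal('wrist');im=snap('wrist','w10.png')
s=bot.read_state();R=cv2.Rodrigues(s['orientation'])[0];print(s['position'].round(1),'yaw y',np.degrees(np.arctan2(R[1,1],R[0,1])).round(2),s['gripper_force'],s['joints'].round(2))
d=np.r_[596.2,8.5,s['position'][2]]-s['position'];print((d@R/600).round(4))
print(proj(c,[(528.7,-25,26),(528.7,42,26),(521.5,8,26)]).round())
cv2.imwrite('pics/w10b.png',im)
```

```text
[594.7   7.9 111.4] yaw y 90.44 63.781189386500046 [-0.18  0.25  1.78 -0.    1.11 -1.76]
[-0.0024  0.001  -0.    ]
[[266. 102.]
 [369. 103.]
 [317.  91.]]
```

View pics/w10b.png

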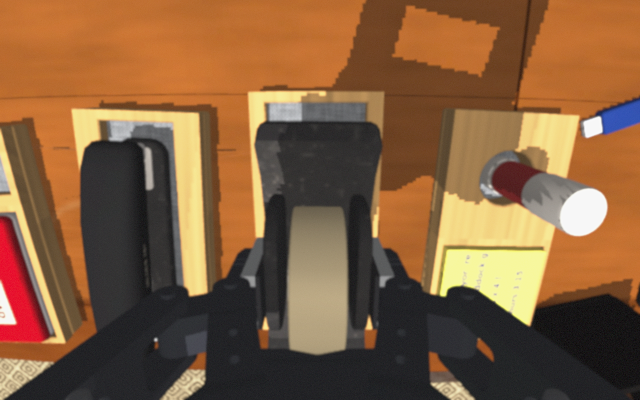

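The trough corners at (267,102) and (368,102) match the prediction, and the dispenser is centred over them.

Request:
play_rows(
  deltas=[
    {"gripper":1,"dx":-0.002,"dy":0.001,"dz":0.03,"turn":0},
    {"gripper":1,"dx":-0.002,"dy":0.001,"dz":0.06,"turn":0},
    {"gripper":1,"dx":-0.002,"dy":0.001,"dz":0.085,"turn":0},
    {"gripper":1,"dx":-0.002,"dy":0.001,"dz":0.105,"turn":0},
    {"gripper":1,"dx":-0.002,"dy":0.001,"dz":0.115,"turn":0},
  ],
)

```text
clock: 17.25
position: [595.7, 8.5, 41.4]
orientation: [0.014, -3.139, -0.001]
force: [0.4, -0.1, -5.4]
width: 0.47
gripper_force: 63.8
```

Request:
play_rows(
  deltas=[
    {"gripper":1,"dx":0,"dy":0,"dz":0.004,"turn":0},
    {"gripper":1,"dx":0,"dy":0,"dz":0.007,"turn":0},
    {"gripper":1,"dx":0,"dy":0,"dz":0.007,"turn":0},
    {"gripper":1,"dx":0,"dy":0,"dz":0.007,"turn":0},
    {"gripper":1,"dx":0,"dy":0,"dz":0.007,"turn":0},
  ],
)

```text
clock: 17.75
position: [597.2, 8.3, 39.3]
orientation: [-0.014, 3.14, -0.0]
force: [-0.4, -0.4, -4.3]
width: 0.469
gripper_force: 63.8
```

Request:
play_rows(
  deltas=[
    {"gripper":1,"dx":0,"dy":0,"dz":0.002,"turn":0},
    {"gripper":1,"dx":0,"dy":0,"dz":0.003,"turn":0},
    {"gripper":1,"dx":0,"dy":0,"dz":0.003,"turn":0},
    {"gripper":-1,"dx":0,"dy":0,"dz":0.003,"turn":0},
    {"gripper":-1,"dx":0,"dy":0,"dz":0.003,"turn":0},
  ],
)

```text
clock: 18.25
position: [597.7, 8.2, 37.9]
orientation: [-0.014, 3.139, -0.001]
force: [0.2, 0.4, 0.2]
width: 0.796
gripper_force: 0.0
```

Request:
play_rows(
  deltas=[
    {"gripper":-1,"dx":0,"dy":0,"dz":0,"turn":0},
    {"gripper":-1,"dx":0,"dy":0,"dz":-0.06,"turn":0},
    {"gripper":-1,"dx":0,"dy":0,"dz":-0.13,"turn":0},
    {"gripper":-1,"dx":0,"dy":0,"dz":-0.2,"turn":0},
    {"gripper":-1,"dx":0,"dy":0,"dz":-0.27,"turn":0},
  ],
)

```text
clock: 18.75
position: [596.5, 8.4, 200.6]
orientation: [-0.014, 3.141, -0.0]
force: [0.1, -0.7, 0.7]
width: 1.002
gripper_force: 0.0
```

Request:
play_rows(
  deltas=[
    {"gripper":-1,"dx":0.036,"dy":-0.06,"dz":0,"turn":0.045},
    {"gripper":-1,"dx":0.072,"dy":-0.12,"dz":0,"turn":0.09},
    {"gripper":-1,"dx":0.108,"dy":-0.18,"dz":0,"turn":0.135},
    {"gripper":-1,"dx":0.144,"dy":-0.24,"dz":0,"turn":0.18},
    {"gripper":-1,"dx":0.18,"dy":-0.3,"dz":0,"turn":0.225},
  ],
)

```text
clock: 19.25
position: [489.4, -173.9, 199.1]
orientation: [1.082, 2.948, -0.0]
force: [0.4, -1.2, 0.9]
width: 1.004
gripper_force: 0.0
```

Run:
```python
from h import *
s=bot.read_state();R=cv2.Rodrigues(s['orientation'])[0];print(s['position'].round(1),'yaw y',np.degrees(np.arctan2(R[1,1],R[0,1])).round(2),s['joints'].round(2))
d=np.r_[394.5,-337,s['position'][2]]-s['position'];print((d@R/600).round(4))
```

```text
[ 489.4 -173.9  199.1] yaw y 49.71 [-0.56 -0.03  1.92 -0.    1.25 -1.43]
[-0.0551 -0.3096  0.    ]
```

Request:
play_rows(
  deltas=[
    {"gripper":-1,"dx":-0.013,"dy":-0.07,"dz":0,"turn":0},
    {"gripper":-1,"dx":-0.026,"dy":-0.14,"dz":0,"turn":0},
    {"gripper":-1,"dx":-0.04,"dy":-0.22,"dz":0,"turn":0},
    {"gripper":-1,"dx":-0.055,"dy":-0.29,"dz":0,"turn":0},
    {"gripper":-1,"dx":-0.055,"dy":-0.31,"dz":0,"turn":0},
  ],
)

```text
clock: 19.75
position: [394.4, -339.6, 199.3]
orientation: [1.08, 2.949, -0.002]
force: [0.3, -0.3, -0.7]
width: 0.997
gripper_force: 0.0
```

Request:
play_rows(
  deltas=[
    {"gripper":-0.3,"dx":0,"dy":0,"dz":0,"turn":0},
    {"gripper":-0.3,"dx":0,"dy":0,"dz":0,"turn":0},
    {"gripper":-0.3,"dx":0,"dy":0,"dz":0,"turn":0},
    {"gripper":-0.3,"dx":0,"dy":0,"dz":0,"turn":0},
    {"gripper":-0.3,"dx":0,"dy":0,"dz":0,"turn":0},
  ],
)

```text
clock: 20.25
position: [396.6, -335.5, 198.9]
orientation: [1.071, 2.953, 0.0]
force: [-1.4, -0.1, 0.0]
width: 0.647
gripper_force: 0.0
```

Run:
```python
from h import *
c=cal('wrist');im=snap('wrist','w11.png')
s=bot.read_state();R=cv2.Rodrigues(s['orientation'])[0];print(s['position'].round(1),'yaw y',np.degrees(np.arctan2(R[1,1],R[0,1])).round(2),s['joints'].round(2))
print(proj(c,[(394.5,-337,74),(394.5,-337,0),(421,-354,16),(370,-322,16)]).round())
x0,y0=240,100;cr=im[y0:y0+150,x0:x0+200]; cv2.imwrite('pics/w11b.png',np.hstack([cv2.resize(cr,(760,570),interpolation=2)]))
```

```text
[ 396.5 -335.7  198.9] yaw y 50.11 [-0.92 -0.03  1.92  0.    1.25 -1.8 ]
[[313. 184.]
 [314. 166.]
 [318. 199.]
 [310. 140.]]
```

View pics/w11b.png

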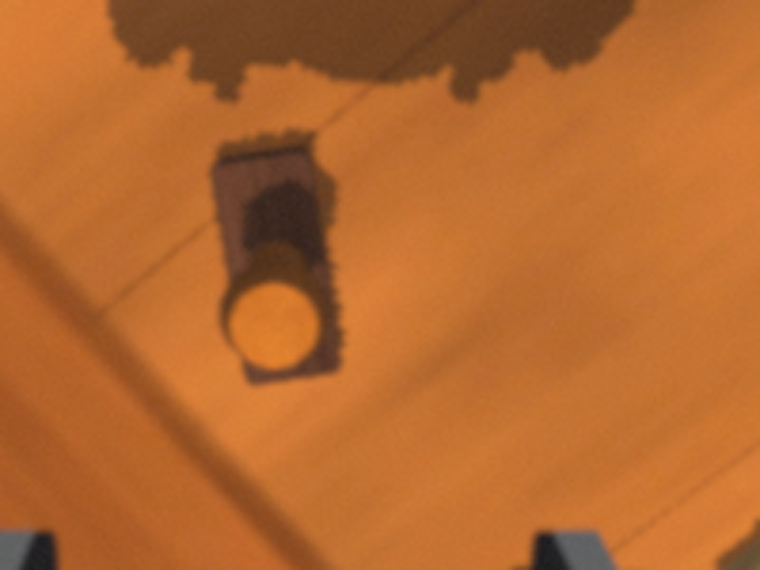

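The stamp's handle top is at crop (275,324) and its base corners are at (212,168), (310,150), (342,370) and (250,384).

Run:
```python
from h import *
c=cal('wrist')
f=lambda q:np.array(q)/3.8+[240,100]
h=ray(c,f([(275,324)]),74);print('handle',h.round(1))
q=ray(c,f([(212,168),(310,150),(342,370),(250,384)]),16)[:,:2];print(q.round(1).tolist(),'c',q.mean(0).round(1))
v=(q[3]-q[0]+q[2]-q[1])/2;print('len',np.linalg.norm(v),'ang',np.degrees(np.arctan2(v[1],v[0])))
s=bot.read_state();R=cv2.Rodrigues(s['orientation'])[0];m=(h[0,:2]+q.mean(0))/2
print((np.r_[m-s['position'][:2],0]@R/600).round(4),m)
```

```text
handle [[ 394.5 -338.4   74. ]]
[[364.7, -335.0], [377.1, -313.2], [426.9, -343.6], [414.3, -364.7]] c [ 395.7 -339.1]
len 58.11433646678089 ang -31.155253991823802
[-0.0016 -0.0054 -0.    ] [ 395.14623455 -338.76805845]
```

Request:
play_rows(
  deltas=[
    {"gripper":-0.3,"dx":-0.0015,"dy":-0.0055,"dz":0.07,"turn":0},
    {"gripper":-0.3,"dx":-0.0015,"dy":-0.0055,"dz":0.14,"turn":0},
    {"gripper":-0.3,"dx":-0.0015,"dy":-0.0055,"dz":0.2,"turn":0},
    {"gripper":-0.3,"dx":-0.0015,"dy":-0.0055,"dz":0.24,"turn":0},
    {"gripper":-0.3,"dx":-0.0015,"dy":-0.0055,"dz":0.26,"turn":0},
  ],
)

```text
clock: 20.8
position: [393.7, -337.8, 40.3]
orientation: [-1.072, -2.949, -0.004]
force: [-0.9, 1.0, -0.7]
width: 0.653
gripper_force: 0.0
```

Request:
play_rows(
  deltas=[
    {"gripper":-0.3,"dx":0,"dy":0,"dz":0.008,"turn":0},
    {"gripper":-0.3,"dx":0,"dy":0,"dz":0.008,"turn":0},
    {"gripper":1,"dx":0,"dy":0,"dz":0.008,"turn":0},
    {"gripper":1,"dx":0,"dy":0,"dz":0.008,"turn":0},
    {"gripper":1,"dx":0,"dy":0,"dz":0.008,"turn":0},
  ],
)

```text
clock: 21.3
position: [395.4, -340.4, 39.8]
orientation: [1.073, 2.95, -0.002]
force: [-0.5, 1.2, 5.8]
width: 0.249
gripper_force: 58.3
```

Request:
play_rows(
  deltas=[
    {"gripper":1,"dx":0,"dy":0,"dz":0,"turn":0},
    {"gripper":1,"dx":0,"dy":0,"dz":0,"turn":0},
    {"gripper":1,"dx":0,"dy":0,"dz":0,"turn":0},
    {"gripper":1,"dx":0,"dy":0,"dz":0,"turn":0},
    {"gripper":1,"dx":0,"dy":0,"dz":0,"turn":0},
  ],
)

```text
clock: 21.8
position: [395.4, -340.4, 39.8]
orientation: [1.073, 2.95, -0.002]
force: [-0.9, 1.7, 6.5]
width: 0.246
gripper_force: 58.3
```

Run:
```python
from h import *
s=bot.read_state();R=cv2.Rodrigues(s['orientation'])[0];print(s['position'].round(1),'yaw y',np.degrees(np.arctan2(R[1,1],R[0,1])).round(2),s['joints'].round(2),s['width'],s['gripper_force'])
d=np.r_[575.5,-259.2,s['position'][2]]-s['position'];print((d@R/600).round(4))
```

```text
[ 395.4 -340.4   39.8] yaw y 50.03 [-0.93  0.21  1.99  0.    0.94 -1.8 ] 0.2461691660261237 58.330657405313104
[-1.432e-01  2.965e-01  2.000e-04]
```

Request:
play_rows(
  deltas=[
    {"gripper":1,"dx":0,"dy":0,"dz":-0.05,"turn":0},
    {"gripper":1,"dx":0,"dy":0,"dz":-0.11,"turn":0.04},
    {"gripper":1,"dx":-0.028,"dy":0.06,"dz":-0.14,"turn":0.08},
    {"gripper":1,"dx":-0.06,"dy":0.12,"dz":-0.14,"turn":0.12},
    {"gripper":1,"dx":-0.09,"dy":0.18,"dz":-0.14,"turn":0.16},
  ],
)

```text
clock: 22.3
position: [507.1, -291.5, 123.9]
orientation: [1.78, 2.585, -0.001]
force: [1.1, -0.1, -1.0]
width: 0.245
gripper_force: 58.8
```

Run:
```python
from h import *
s=bot.read_state();R=cv2.Rodrigues(s['orientation'])[0];print(s['position'].round(1),'yaw y',np.degrees(np.arctan2(R[1,1],R[0,1])).round(2),s['gripper_force'])
d=np.r_[575.5,-259.2,s['position'][2]]-s['position'];print((d@R/600).round(4))
```

```text
[ 507.1 -291.5  123.9] yaw y 20.89 58.80411185324192
[0.0096 0.1257 0.0002]
```

Request:
play_rows(
  deltas=[
    {"gripper":1,"dx":0.005,"dy":0.06,"dz":0,"turn":0.04},
    {"gripper":1,"dx":0.0095,"dy":0.11,"dz":0,"turn":0.08},
    {"gripper":1,"dx":0.0095,"dy":0.1257,"dz":0,"turn":0.12},
    {"gripper":1,"dx":0.0095,"dy":0.1257,"dz":0,"turn":0.148},
    {"gripper":1,"dx":0.0095,"dy":0.1257,"dz":0,"turn":0.148},
  ],
)

```text
clock: 22.8
position: [573.9, -258.4, 122.2]
orientation: [2.323, 2.115, -0.0]
force: [-0.5, -0.0, -0.8]
width: 0.243
gripper_force: 58.9
```

Request:
play_rows(
  deltas=[
    {"gripper":1,"dx":0,"dy":0,"dz":0,"turn":0},
    {"gripper":1,"dx":0,"dy":0,"dz":0,"turn":0},
    {"gripper":1,"dx":0,"dy":0,"dz":0,"turn":0},
    {"gripper":1,"dx":0,"dy":0,"dz":0,"turn":0},
    {"gripper":1,"dx":0,"dy":0,"dz":0,"turn":0},
  ],
)

```text
clock: 23.3
position: [573.5, -258.9, 122.2]
orientation: [2.324, 2.114, 0.0]
force: [-0.7, 0.4, 0.1]
width: 0.249
gripper_force: 58.9
```

Run:
```python
from h import *
c=cal('wrist');im=snap('wrist','w12.png')
s=bot.read_state();R=cv2.Rodrigues(s['orientation'])[0];yaw=np.degrees(np.arctan2(R[1,1],R[0,1]));print(s['position'].round(1),'yaw y',yaw.round(2),s['gripper_force'],s['width'],'stamp ang',yaw-50.03-31.16)
d=np.r_[575.5,-259.2,s['position'][2]]-s['position'];print((d@R/600).round(4))
# felt region of the bay in view
hs=cv2.cvtColor(im,cv2.COLOR_BGR2HSV); b=proj(c,[(575.5+dx*1.0,-259.2+dy,26) for dx,dy in((-20.5,-37.5),(-20.5,37.5),(20.5,37.5),(20.5,-37.5))]);print('bay rim px',b.round().tolist())
g=((hs[:,:,1]<50)&(hs[:,:,2]>60)&(hs[:,:,2]<215)).astype(np.uint8)
x0,y0=b.min(0).astype(int)-8;x1,y1=b.max(0).astype(int)+8
m=np.zeros_like(g);m[y0:y1,x0:x1]=g[y0:y1,x0:x1];n,l,st,ce=cv2.connectedComponentsWithStats(m);print([st[i].tolist() for i in range(1,n) if st[i,4]>60])
y,x=np.where(m);P=ray(c,np.c_[x,y],16)[:,:2];a=.059;u=P@[np.cos(a),np.sin(a)];v=P@[-np.sin(a),np.cos(a)]
print('u',np.percentile(u,[.5,99.5]).round(1),'v',np.percentile(v,[.5,99.5]).round(1),'exp',575.5*np.cos(a)-259.2*np.sin(a),-575.5*np.sin(a)-259.2*np.cos(a))
```

```text
[ 573.5 -258.8  122.1] yaw y -5.41 58.85256124427542 0.24343225693973822 stamp ang -86.60034714744913
[-0.0003  0.0034  0.    ]
bay rim px [[298.0, 245.0], [286.0, 147.0], [344.0, 142.0], [351.0, 240.0]]
[[284, 141, 67, 93, 2324], [277, 237, 13, 15, 167], [344, 236, 15, 16, 180]]
u [519.5 581.3] v [-345.1 -256.1] exp 559.2147036091975 -292.68379741160504
```

Request:
play_rows(
  deltas=[
    {"gripper":1,"dx":0,"dy":0.003,"dz":0.03,"turn":0},
    {"gripper":1,"dx":0,"dy":0.003,"dz":0.06,"turn":0},
    {"gripper":1,"dx":0,"dy":0.003,"dz":0.085,"turn":0},
    {"gripper":1,"dx":0,"dy":0.003,"dz":0.1,"turn":0},
    {"gripper":1,"dx":0,"dy":0.003,"dz":0.107,"turn":0},
  ],
)

```text
clock: 23.85
position: [574.6, -258.4, 56.0]
orientation: [-2.322, -2.112, 0.001]
force: [-0.2, -0.8, -0.1]
width: 0.249
gripper_force: 58.9
```

Request:
play_rows(
  deltas=[
    {"gripper":1,"dx":0,"dy":0,"dz":0.003,"turn":0},
    {"gripper":1,"dx":0,"dy":0,"dz":0.005,"turn":0},
    {"gripper":1,"dx":0,"dy":0,"dz":0.006,"turn":0},
    {"gripper":1,"dx":0,"dy":0,"dz":0.006,"turn":0},
    {"gripper":1,"dx":0,"dy":0,"dz":0.006,"turn":0},
  ],
)

```text
clock: 24.35
position: [576.1, -259.2, 55.8]
orientation: [2.323, 2.113, 0.001]
force: [-1.5, 3.6, 5.2]
width: 0.247
gripper_force: 59.3
```

Request:
play_rows(
  deltas=[
    {"gripper":-0.2,"dx":0,"dy":0,"dz":0,"turn":0},
    {"gripper":-0.2,"dx":0,"dy":0,"dz":0,"turn":0},
    {"gripper":-0.2,"dx":0,"dy":0,"dz":0,"turn":0},
    {"gripper":-0.2,"dx":0,"dy":0,"dz":-0.03,"turn":0},
    {"gripper":-0.2,"dx":0,"dy":0,"dz":-0.1,"turn":0},
  ],
)

```text
clock: 24.85
position: [572.8, -257.4, 111.6]
orientation: [-2.318, -2.108, 0.003]
force: [0.2, -0.9, -0.2]
width: 0.602
gripper_force: 0.0
```

Request:
play_rows(
  deltas=[
    {"gripper":-1,"dx":0,"dy":-0.06,"dz":-0.08,"turn":0},
    {"gripper":-1,"dx":0,"dy":-0.12,"dz":-0.12,"turn":0},
    {"gripper":-1,"dx":0,"dy":-0.2,"dz":-0.12,"turn":0},
    {"gripper":-1,"dx":0,"dy":-0.28,"dz":-0.12,"turn":0},
    {"gripper":-1,"dx":0,"dy":-0.32,"dz":-0.12,"turn":0},
  ],
)

```text
clock: 25.35
position: [381.8, -240.2, 187.3]
orientation: [2.324, 2.112, -0.001]
force: [0.3, -0.3, -0.5]
width: 1.001
gripper_force: 0.0
```

Run:
```python
from h import *
c=cal('top');im=snap('top','t13.png');s=snap('scene','s13.png');print(bot.read_state()['position'].round(1))
hs=cv2.cvtColor(im,cv2.COLOR_BGR2HSV);H,S,V=[hs[:,:,i].astype(int) for i in range(3)]
def box(m,z,roi,name,a):
    x0,y0,x1,y1=roi;k=np.zeros(m.shape,np.uint8);k[y0:y1,x0:x1]=m[y0:y1,x0:x1]
    n,l,st,ce=cv2.connectedComponentsWithStats(k);i=1+np.argmax(st[1:,4]);y,x=np.where(l==i)
    P=ray(c,np.c_[x,y],z)[:,:2].astype(np.float32);r=cv2.minAreaRect(P);print(name,st[i].tolist(),np.round(r[0],1),np.round(r[1],1),round(r[2],1))
box(V<60,60,(318,92,366,184),'stapler z60',0)
box(V<70,28,(258,92,308,190),'disp z28',0)
box((S<90)&(V>150)&(H<35),85,(262,100,305,170),'roll',0)
box(im.min(2)>175,98,(200,130,232,172),'glue cap (579,144)',0)
box((H<16)&(S>120)&(V>90),90,(385,145,430,175),'stamp handle top (575.5,-259)',0)
print('pred px handle',proj(c,[(575.5,-259.2,90),(575.5,-259.2,32)]).round())
```

```text
[ 382.3 -240.6  187.3]
stapler z60 [332, 94, 20, 75, 1234] [ 625.5 -118.1] [ 36.9 159.1] 86.9
disp z28 [270, 132, 15, 31, 119] [598.8  18.6] [65.4 29.6] 0.5
roll [262, 101, 41, 69, 677] [610.2   4.9] [141.9  80.6] 0.7
glue cap (579,144) [204, 142, 15, 14, 162] [578.8 144.6] [27.9 26.4] 89.9
stamp handle top (575.5,-259) [407, 147, 14, 16, 145] [ 568.9 -258.7] [32.7 22.2] 14.9
pred px handle [[413. 151.]
 [408. 157.]]
```

Run:
```python
from h import *
c=cal('top');im=cv2.imread('pics/t13.png');g=cv2.cvtColor(im,cv2.COLOR_BGR2GRAY)
L=lambda P:[int(g[int(round(v)),int(round(u))]) for u,v in proj(c,P)]
print('along x 520..704 step4 @z26',L([(x,9,26) for x in range(520,706,4)]))
print('along y -36..56 step3 @x670',L([(670,y,28) for y in range(-36,57,3)]))
print('along y @x545',L([(545,y,28) for y in range(-36,57,3)]))
w=cv2.imread('pics/w12.png');cw=None
```

```text
along x 520..704 step4 @z26 [115, 230, 223, 158, 89, 52, 59, 66, 84, 84, 85, 73, 52, 51, 82, 139, 185, 214, 229, 238, 240, 243, 245, 246, 245, 245, 244, 243, 238, 189, 94, 92, 91, 80, 64, 67, 69, 70, 74, 73, 75, 75, 77, 78, 240, 233, 212]
along y -36..56 step3 @x670 [164, 232, 234, 231, 161, 189, 143, 87, 76, 76, 76, 76, 78, 81, 76, 74, 76, 77, 77, 74, 72, 71, 71, 73, 87, 106, 204, 231, 232, 226, 172]
along y @x545 [171, 231, 234, 182, 188, 188, 145, 69, 55, 55, 58, 58, 59, 56, 57, 57, 57, 57, 56, 58, 63, 64, 59, 61, 69, 185, 203, 230, 230, 171, 106]
```

```bash
python3 -c "
from plant import bot,job
print(bot.read_state()['joint_vel'].round(3)); print(job.close_job())"
```

```text
[ 0.031  0.065 -0.073  0.015 -0.027  0.024]
the job is handed in; nothing more can be done
None
```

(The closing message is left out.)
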